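Index the filling carousel

TASK

Index the filling carousel by one station, so that the white sample pot stands under the funnel: press the spring plunger at the edge of the table down to free the table, turn the table the way that brings the pot to the funnel, and let the plunger spring up in the next index hole, so that the table is locked again. The pot and the glass jars ride round in their nests: do not touch or lift them, and leave the funnel and the bottle and timer beside the carousel alone.

Things in the scene. Friction and masses are not known exactly. Their poses are not given: they have to be found in the camera images.
- carousel: grey drum of the filling carousel, 326 mm across, fixed to the bench; origin on its axis at bench level, +x towards the funnel. Its bright steel index plate (top 36 mm up) has six holes 18 mm across, 60 degrees apart on a circle of radius 140 mm, joined by a 10 mm slot.
- table_axis (a point): top centre of the hub, on the table's upright axis, 64 mm above the bench. The grey table, 224 mm across, top 50 mm up, has six ring nests (44 mm inside, 10 mm high) 60 degrees apart on a circle of radius 78 mm. From it an ear reaches out over the index plate and carries the plunger.
- plunger_top (a point): centre of the top of the plunger's round black cap: 36 mm across, 85 mm above the bench when up, 140 mm from the table's axis; it goes round with the table. A closed fingertip fits down between the two guard tabs beside it.
- guard_ccw (a point): top of the upright aluminium guard tab on the ear beside the plunger, on its counter-clockwise side seen from above; push its inner face to turn the table counter-clockwise. The two tabs leave 58 mm between them along the circle; each is 5 mm thick, 34 mm long radially, its rounded top 105 mm above the bench.
- guard_cw (a point): top of the like guard tab on the clockwise side of the plunger; push its inner face to turn the table clockwise.
- plunger_body (a joint): how far the plunger is pressed in, m: 0 = up, its dog in an index hole, table locked; 0.010 = fully in. Spring 3.5 N rising to 7 N. From 0.005 the table is free (0.007 to 0.009 is safe). With the table turned 0.15 rad or more it may be let go: it rides at 0.005 under the plate and springs up to 0 in the next hole, stopping the table. If held down it passes the hole.
- turntable (a joint): angle of the table, rad, counter-clockwise seen from above; about 0 at the start, where it is locked with up to 0.015 rad of play either way; the next holes are at +1.047 and -1.047. It turns with light friction, about 1 to 2 N at the plunger, and stays where it is left.
- spout_tip (a point): lower end of the spout of the green funnel, 118 mm above the bench, over the nest opposite the plunger; vessels pass under it with 14 mm to spare. The funnel is 98 mm across and hangs in a ring on a rod stand fixed to the drum, its top about 205 mm above the bench.
- sample_pot_mid (a point): centre of the white tapered plastic sample pot (47 mm across its rim, 35 mm at its foot, 54 mm tall), half-way up; it stands loose in a nest next to the one under the funnel, on the left or the right of it.
- jar_at_spout_mid (a point): centre of the straight clear glass jar (41 mm across, 52 mm tall) that stands under the funnel at the start, half-way up; loose in its nest.
- jar_spare_mid (a point): centre of a second such glass jar, half-way up; it stands loose in the nest next to the funnel on the other side from the pot.
- bottle_mid (a point): centre of a small brown reagent bottle (33 mm across, 68 mm tall) standing loose on the bench at the right of the carousel, half-way up.
- timer_mid (a point): centre of a white wind-up timer (60 mm across, 44 mm tall) standing loose on the bench at the left of the carousel, half-way up.
There are look-alikes about, which are no part of the job. What is shaped like the part that bears jar_spare_mid but blue or yellow is not meant. Leave any green look-alike of the part that bears sample_pot_mid alone.

How it is judged:
By the outcome, as a careful person would: the job done as asked, in the order asked, and still so for the second after the job is handed in, with the robot touching nothing.
It also fails if it takes over 48 s, if anything falls off the work surface, if the arm or the gripper's body presses on something with over 40 N, if the wrist force passes 120 N, or if a joint passes its speed limit or range.

ROBOT

A 6-joint arm with a two-finger parallel gripper is mounted at the origin on a cart in front of the work surface, level with it; the furniture and walls round the work are solid. World frame = base frame: x ahead of the robot, y to its left, z up, the work surface at z = 0. Lengths are in mm, angles in rad, forces in N, time in s.
With the tool pointing down it reaches from about 275 to 825 mm from the base axis. Payload 5.2 kg.
Tool frame: the origin (TCP) lies at the very end of the fingers, on their centre line; the grasp point (between the pads) lies 19 mm behind it; z points along the fingers, y is the direction in which the jaws open and shut (so a half turn about z gives the same grasp; the last joint's range is limited). The gripper opens to 93 mm and grips with 3 to 60 N. Pads are 15 mm wide; open, the fingers measure 128 mm over their backs; the gripper's body (75 mm by 188 mm) begins 65 mm behind the grasp point.
Start: joints at [-1.459, 0.259, 1.535, -0, 1.348, -0.203], TCP at [170.315, -522.97, 218.653] pointing down, gripper open.
Joint ranges: [-3.14, 3.14], [-0.91, 2.08], [0.19, 2.58], [-1.22, 4.36], [0.22, 2.71], [-3.12, 3.12]. Speed limits (rad/s): [2.57, 2.57, 3.14, 3.14, 3.14, 3.14].

INTERFACE

Orientations are given as [roll, pitch, yaw] about the fixed x, y, z axes, in that order (R = Rz(yaw) Ry(pitch) Rx(roll)).
In Python, from bench import robot gives the robot as it stands. The module is installed in compiled form; this text tells all that it offers. Calls block until the motion is done:
- robot.move_ptp(position, orientation): joint-space move of the TCP to a pose.
- robot.move_linear(position, ori=None, speed=150, f_stop=None): straight line of the TCP; ori=None keeps the orientation; speed is the mean speed in mm/s. With f_stop (N) it stops when the force on the tool has changed by that much, and returns True; else False.
- robot.move_j(angles): joint-space move.
- robot.move_gripper(opening): opening from 0.0 (shut) to 1.0 (fully open); the grip force is fixed at half the most; returns when the fingers have stopped.
- robot.sleep(seconds).
- robot.inverse_kinematics(position, orientation): joint angles nearest the present ones, or None.
- robot.get_image(name): name is "side" or "top" or "wrist"; returns a dict with "img" (400x640x3 uint8, blue, green, red), "fovy" (degrees; the focal length in pixels is half the picture's height over the tangent of half this angle, whatever the lens; pixels are square), "cx", "cy" (the principal point, pixels), "eye" and "orientation" of the camera in the world. Camera axes: x right, y down, z forward; pixel columns grow to the right and rows downward; lengths in mm; the calibration is good to about 2 mm. The wrist camera is an equidistant fisheye: a pixel r from the principal point sees the ray r / f radians off the axis. A picture is of the moment at which its call begins. There is no depth.
A pose or a line that the arm cannot do raises robot.MotionError and nothing moves.
- robot.hand_in(): hands the job in, once; it reports no verdict.
Readings, each from a call of its own:
- robot.current_t(): time.
- robot.current_qpos(): joint angles.
- robot.current_joint_vel(): joint speeds.
- robot.current_joint_efforts(): joint torques, N m.
- robot.current_tcp_pos(): TCP position.
- robot.current_eef_rot(): TCP orientation.
- robot.current_contact_force(): force on the tool from outside, world axes, zero at the start.
- robot.current_ft_torque(): the same for the moment, N m.
- robot.current_gripper_width(): opening from 0.0 (shut) to 1.0 (fully open).
Only numpy, scipy, OpenCV 4.12 (cv2) and the standard library are available. Lean on these libraries where they do the work, as an engineer would, in place of code of your own. Each camera call takes 0.05 s, during which the arm holds its last target. There are 200 camera calls.

## Working session

There is one attempt and no reset: what is moved stays moved. The work goes in short steps, each a Python script; the robot and the scene stay as the last script left them, time stands still between calls to the robot, and variables do not carry over. Pictures are saved under pics/ and viewed, about 8 in all and at most 12, crops included, and the job is handed in when it is done.

```bash
mkdir -p pics; cat > h.py <<'E'
import numpy as np, cv2
from bench import robot
from scipy.spatial.transform import Rotation as R
def snap(n,f):
    d=robot.get_image(n); cv2.imwrite(f'pics/{f}.png',d['img']); np.save(f'pics/{f}.npy',d,allow_pickle=True); return d
def load(f): return np.load(f'pics/{f}.npy',allow_pickle=True).item()
def rot(d):
    o=np.array(d['orientation'],float)
    return o if o.shape==(3,3) else R.from_euler('xyz',o).as_matrix()
def ray(d,u,v,fish=False):
    f=200/np.tan(np.radians(d['fovy'])/2); p=np.array([u-d['cx'],v-d['cy']])/f
    if fish:
        r=np.hypot(*p); c=np.r_[p/r*np.sin(r),np.cos(r)] if r>0 else np.array([0,0,1.])
    else: c=np.r_[p,1]
    return np.array(d['eye'],float),rot(d)@c
def onz(d,u,v,z,fish=False):
    e,r=ray(d,u,v,fish); return e+r*(z-e[2])/r[2]
E
python3 - <<'E'
from h import *
for n in('top','side'):
    d=snap(n,n+'0'); print(n,d['fovy'],d['cx'],d['cy'],d['eye'],d['orientation'])
print(robot.current_t(),robot.current_eef_rot())
E
```

```text
top 47.25229935591177 322.40865415201796 202.42282599306793 [ 321.75374638  100.29649061 1379.45300913] [-2.93443834  0.00425837 -1.68454962]
side 53.703847417603804 318.5026623966503 198.09113879473355 [465.10748215 818.1908217  613.29121295] [-2.17031588  0.00633994 -2.97534355]
0.1 [-3.13996601e+00 -3.11586529e-04  3.14798788e-01]
```

View pics/top0.png

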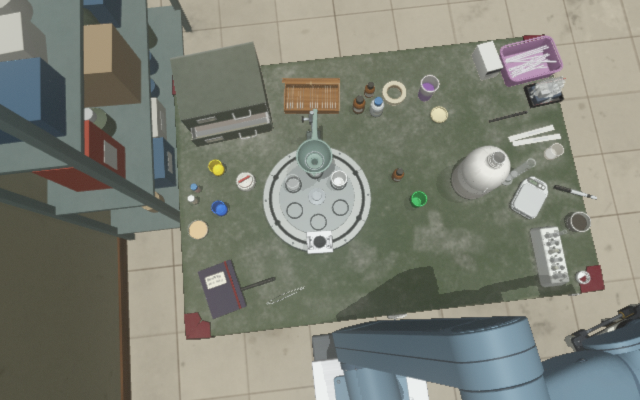

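View pics/side0.png

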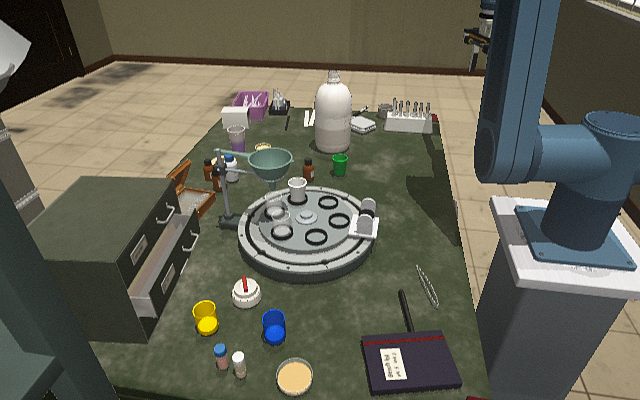

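The pot at top (339,180) is to the right of the funnel (314,157), so the table must turn counter-clockwise. The plunger cap is at about (319,242) and the hub at about (317,196). Next I measure these points.

```bash
python3 - <<'E'
from h import *
d=load('top0'); im=d['img']; g=im.max(2)
# black cap
m=np.zeros(g.shape,np.uint8); m[230:254,305:334]=(g[230:254,305:334]<75)
n,l,s,c=cv2.connectedComponentsWithStats(m)
for i in range(1,n):
    if s[i,4]>15: print('cap',s[i],c[i],onz(d,*c[i],85))
for nm,p,z in [('hub',(317,196),64),('pot',(339,179),100),('funnel',(314,156),205),('drumL',(264,199),36),('drumR',(371,199),36)]: print(nm,onz(d,*p,z).round(1))
top=cv2.resize(im[140:265,250:385],None,fx=5,fy=5,interpolation=cv2.INTER_CUBIC)
cv2.imwrite('pics/crop1.png',top[:600])
E
```

```text
hub [618.1  88.1  64. ]
pot [652.8  19.7 100. ]
funnel [696.6  85.2 205. ]
drumL [633.5 247.3  36. ]
drumR [596.7 -72.4  36. ]
```

View pics/crop1.png

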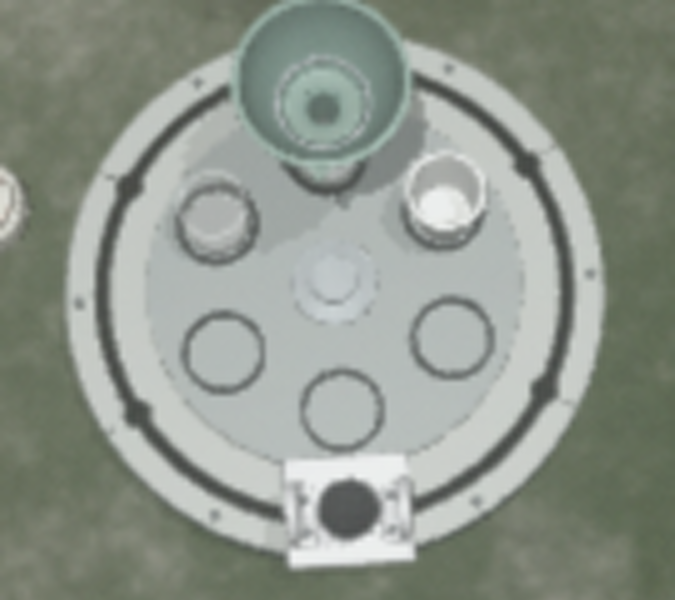

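The crop shows the cap at (348,509), the hub at (335,280), and tabs at x of about 297 and 400. The pot is at (445,195), to the right of the funnel.

```bash
python3 - <<'E'
from h import *
d=load('top0'); t=lambda x,y,z:onz(d,250+(x+.5)/5-.5,140+(y+.5)/5-.5,z)
hub=t(335,280,64); cap=t(348,509,85)
g1=t(297,512,105); g2=t(400,507,105)
print(hub,cap,np.linalg.norm((cap-hub)[:2]),np.hypot(*cap[:2]),g1,g2,(g1+g2)/2)
for a,z in[((127,187),36),((527,162),36),((545,390),36),((137,412),36)]: print('hole',t(*a,z).round(1))
drum=(t(67,290,36)+t(605,290,36))/2;print('drum',drum)
e=(cap-hub)[:2];print(np.degrees(np.arctan2(e[1],e[0])))
# approach pose: jaws tangential
yaw=np.arctan2(e[1],e[0])
for y in (yaw,yaw+np.pi):
    for k in (0,1.047): 
        a=yaw+k; p=hub[:2]+140*np.array([np.cos(a),np.sin(a)])
        for z in (250,78): print(y,k,p,z,robot.inverse_kinematics([*p,z],[np.pi,0,y+k]))
E
```

```text
[619.4629997   89.16610512  64.        ] [481.25067913  96.80179863  85.        ] 138.4230810678643 490.8898088012074 [480.36601716 125.39738233 105.        ] [476.58414867  67.81370346 105.        ] [478.47508291  96.60554289 105.        ]
hole [697.9 208.1  36. ]
hole [685.6 -35.4  36. ]
hole [544.7 -28.   36. ]
hole [559.2 215.   36. ]
drum [619.60885919  89.09806401  36.        ]
176.83784536812877
3.086402643806451 0 [479.67616119  96.88878463] 250 [-0.02909083  0.12799415  1.62132176  0.          1.39227675 -1.54469715]
3.086402643806451 0 [479.67616119  96.88878463] 78 [-0.02909083  0.29797796  1.86505629  0.          0.97855841 -1.54469715]
3.086402643806451 1.047 [542.85839277 -28.01637735] 250 [-0.25683531  0.22788169  1.49839693  0.          1.41531403 -2.81944163]
3.086402643806451 1.047 [542.85839277 -28.01637735] 78 [-0.25683531  0.38250966  1.73433648  0.          1.02474651 -2.81944163]
6.2279952973962445 0 [479.67616119  96.88878463] 250 [-2.90908306e-02  1.27994150e-01  1.62132176e+00 -4.44089210e-16
  1.39227675e+00  1.59689551e+00]
6.2279952973962445 0 [479.67616119  96.88878463] 78 [-2.90908306e-02  2.97977958e-01  1.86505629e+00 -4.44089210e-16
  9.78558408e-01  1.59689551e+00]
6.2279952973962445 1.047 [542.85839277 -28.01637735] 250 [-2.56835314e-01  2.27881695e-01  1.49839693e+00 -4.44089210e-16
  1.41531403e+00  3.22151022e-01]
6.2279952973962445 1.047 [542.85839277 -28.01637735] 78 [-2.56835314e-01  3.82509658e-01  1.73433648e+00 -4.44089210e-16
  1.02474651e+00  3.22151022e-01]
```

```bash
cat >> h.py <<'E'
C=np.array([619.5,89.1]); A0=np.radians(176.8)
def pose(k,z,r=140,off=0):
    a=A0+k; return [*(C+r*np.array([np.cos(a),np.sin(a)])+off*np.array([-np.sin(a),np.cos(a)])),z],[np.pi,0,A0+np.pi+k-2*np.pi]
E
python3 - <<'E'
from h import *
p,o=pose(0,180); robot.move_ptp(p,o); robot.move_gripper(0.0)
print(robot.current_t(),robot.current_tcp_pos(),robot.current_contact_force())
d=snap('wrist','w1'); print(d['fovy'],d['cx'],d['cy'],d['eye'],d['orientation'])
E
```

```text
4.0167 [479.70039747  96.92124586 179.99042758] [ 0.24953747  0.51925736 -0.48365727]
65.70646984690485 319.30209716520943 196.02091019890236 [558.8579973   92.21563694 346.84345462] [ 2.85412887e+00  9.91455225e-05 -1.62688664e+00]
```

View pics/w1.png

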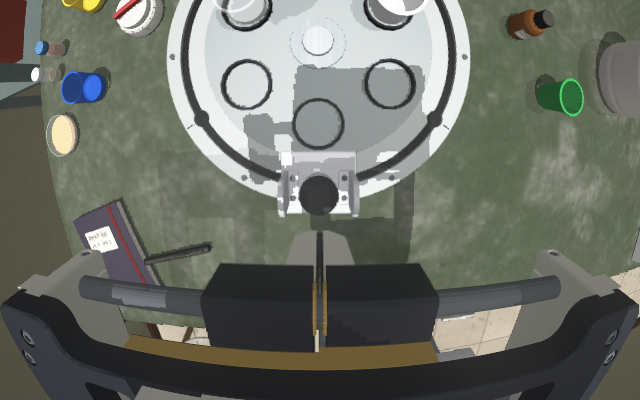

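The cap is at (318,195), with tabs at x of about 283 and 355. The fingertip is at (319,232), centred left to right. I check the radial position next.

```bash
python3 - <<'E'
from h import *
d=load('w1'); 
g=d['img'].max(2); m=(g<70).astype(np.uint8); m[:172]=0;m[218:]=0;m[:,:296]=0;m[:,342:]=0
n,l,s,c=cv2.connectedComponentsWithStats(m); i=1+s[1:,4].argmax(); x,y,w,h,a=s[i]; print(s[i],c[i])
P=onz(d,*c[i],85,True); print(P, onz(d,x,y+h/2,85,True)-onz(d,x+w,y+h/2,85,True), onz(d,x+w/2,y,85,True)-onz(d,x+w/2,y+h,85,True))
H=onz(d,318,40,64,True); print('hub',H, np.hypot(*(P-H)[:2]))
print('pred',pose(0,85)[0])
E
```

```text
[ 300  176   38   40 1140] [317.91491228 194.82982456]
[482.72697931  97.73987233  85.        ] [ 1.87949901 33.49079992  0.        ] [36.77900035 -2.07532817  0.        ]
hub [620.98113765  89.92408218  64.        ] 138.4749034106135
pred [np.float64(479.71829301452266), np.float64(96.9150106990429), 85]
```

```bash
sed -i 's/C=np.array.*; A0/C=np.array([620.3,89.5]); A0/' h.py
python3 - <<'E'
from h import *
robot.move_linear(*pose(0,100),speed=60)
r=robot.move_linear(*pose(0,79),speed=15,f_stop=2.5)
zc=robot.current_tcp_pos()[2]; print(r,zc,robot.current_contact_force(),robot.current_t())
if r and 81<zc<88.5:
    robot.move_linear(*pose(0,77),speed=20)
    print(robot.current_tcp_pos(),robot.current_contact_force(),robot.current_t())
E
```

```text
True 84.13106486022866 [-0.75377488  0.41285917  3.64636186] 6.5333
[480.51983075  97.30849816  76.931497  ] [-1.48608714 -0.01821213  5.81516417] 7.0333
```

```bash
python3 - <<'E'
from h import *
for k in np.arange(0.07,0.50,0.07):
    r=robot.move_linear(*pose(k,77),speed=50,f_stop=14)
    print(round(k,2),r,robot.current_contact_force().round(1),robot.current_tcp_pos()[2].round(1))
    if r: break
print(robot.current_t()); snap('top','t2')
im=cv2.imread('pics/t2.png'); cv2.imwrite('pics/t2c.png',cv2.resize(im[130:290,240:410],None,fx=3.7,fy=3.7))
E
```

```text
0.07 False [-0.6 -0.5  6.4] 77.0
0.14 False [-0.9 -1.1  5.6] 77.1
0.21 False [-0.7 -1.2  6.3] 77.1
0.28 False [-0.5 -1.   5. ] 77.1
0.35 False [-0.  -0.   6.2] 77.1
0.42 False [-0.  -0.1  5.5] 77.2
0.49 False [ 0.8 -0.8  6. ] 77.2
9.4833
```

View pics/t2c.png

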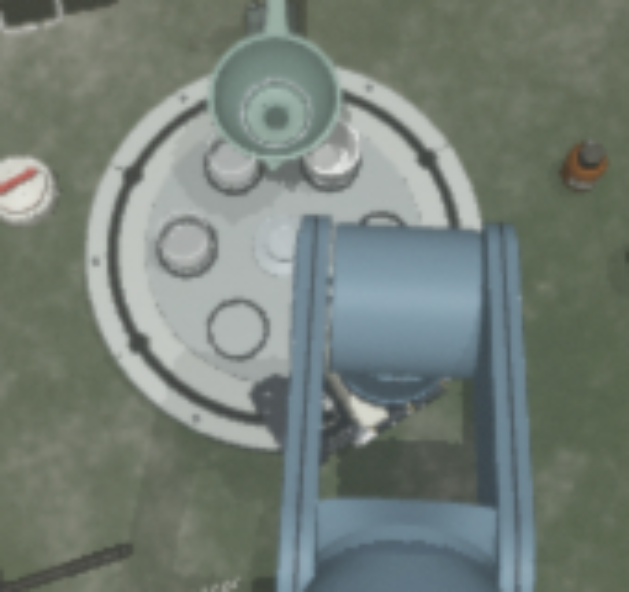

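The table has turned by about 0.45 rad. The jar has left the spout and the pot, at (330,158), is moving towards it. Now I let the plunger ride and push on the tab.

```bash
python3 - <<'E'
from h import *
robot.move_linear(*pose(0.49,91),speed=60)
print(robot.current_tcp_pos()[2],robot.current_contact_force().round(1))
k=.49
while k<1.35:
    fast=k<0.9; k+=0.07 if fast else 0.05
    r=robot.move_linear(*pose(k,91),speed=45 if fast else 18,f_stop=7)
    f=robot.current_contact_force(); a=A0+k; ft=f[:2]@[-np.sin(a),np.cos(a)]
    p=robot.current_tcp_pos(); ka=(np.arctan2(p[1]-C[1],p[0]-C[0])-A0)%(2*np.pi)
    print(round(k,2),r,'Ft',round(ft,1),'k',ka.round(3),robot.current_t())
    if r or abs(ft)>8: break
E
```

```text
91.01947168876431 [ 0.1 -0.5  0.1]
0.56 False Ft 0.3 k 0.558 10.2833
0.63 False Ft -1.2 k 0.628 10.65
0.7 False Ft 1.0 k 0.7 11.0167
0.77 False Ft -0.3 k 0.771 11.3833
0.84 False Ft 0.8 k 0.841 11.75
0.91 False Ft -0.3 k 0.911 12.1167
0.96 False Ft -1.2 k 0.962 12.6583
1.01 False Ft -0.3 k 1.013 13.2
1.06 False Ft 0.2 k 1.063 13.7417
1.11 False Ft 0.1 k 1.114 14.2833
1.16 False Ft -1.3 k 1.158 14.825
1.21 True Ft -0.3 k 1.155 15.075
```

```bash
python3 - <<'E'
from h import *
def kk():
    p=robot.current_tcp_pos(); return (np.arctan2(p[1]-C[1],p[0]-C[0])-A0)%(2*np.pi)
robot.move_linear(*pose(1.10,91),speed=30)
r=robot.move_linear(*pose(1.21,91),speed=18,f_stop=9); print('repush',r,kk())
robot.move_linear(*pose(1.06,91),speed=30)
robot.move_linear(*pose(1.06,190),speed=120)
d=snap('wrist','w3'); 
p,o=pose(0.0,280); q=robot.current_qpos(); q=np.array(q); q[0]-=1.1; robot.move_j(list(q)); snap('top','t3'); snap('side','s3')
print(robot.current_t(),robot.current_tcp_pos())
a=cv2.resize(cv2.imread('pics/t3.png')[140:265,250:385],None,fx=3,fy=3)
b=cv2.resize(cv2.imread('pics/s3.png')[140:280,225:390],(442,375))
cv2.imwrite('pics/c3.png',cv2.resize(np.hstack([a,b]),None,fx=.95,fy=.95))
E
```

```text
repush True 1.1556889310429455
19.825 [ 222.48322346 -497.72761976  189.02745457]
```

View pics/w3.png

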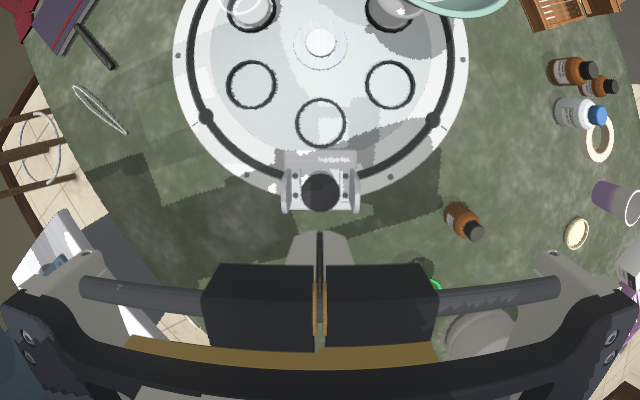

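View pics/c3.png

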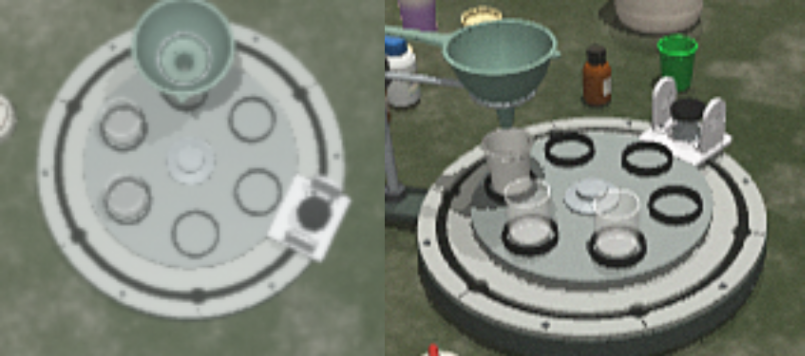

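The pot now stands under the spout and both jars are in their nests. The tab held at the same angle when pushed again. I check the table angle and plunger height from the two views, then hand in.

```bash
python3 - <<'E'
from h import *
from scipy.optimize import least_squares
def cap(n,box):
    d=load(n); x0,y0,x1,y1=box; g=d['img'].max(2); m=np.zeros(g.shape,np.uint8); m[y0:y1,x0:x1]=g[y0:y1,x0:x1]<75
    nn,l,s,c=cv2.connectedComponentsWithStats(m); i=1+s[1:,4].argmax(); return d,s[i],c[i]
d,s,c=cap('t3',(345,196,372,228)); print(s,c); P=onz(d,*c,85); v=P[:2]-C
print(P,np.hypot(*v),((np.arctan2(v[1],v[0])-A0)%6.2832))
d,s,c=cap('w3',(298,170,344,216)); print(s,c)
for z in(80,85):
    P=onz(d,*c,z,True); v=P[:2]-C; print(z,P,np.hypot(*v),((np.arctan2(v[1],v[0])-A0)%6.2832))
print('cap px widths before/after', cap('w1',(296,172,342,218))[1][2:], s[2:])
robot.hand_in(); print(robot.current_t())
E
```

```text
Traceback (most recent call last):
ValueError: attempt to get argmax of an empty sequence
```

```bash
python3 - <<'E'
from h import *
d=load('t3'); P=onz(d,359.8,214.4,85); v=P[:2]-C
print(P,np.hypot(*v),((np.arctan2(v[1],v[0])-A0)%6.2832))
def cap(n):
    d=load(n); g=d['img'].max(2); m=(g<70).astype(np.uint8); m[:168]=0;m[218:]=0;m[:,:296]=0;m[:,344:]=0
    nn,l,s,c=cv2.connectedComponentsWithStats(m); i=1+s[1:,4].argmax(); return d,s[i],c[i]
d,s,c=cap('w3'); print(s,c)
P=onz(d,*c,85,True); v=P[:2]-C; print(P,np.hypot(*v),((np.arctan2(v[1],v[0])-A0)%6.2832))
print(cap('w1')[1])
E
```

```text
[545.40102544 -27.95187957  85.        ] 139.3011141491806 1.0589822763107408
[302 174  37  37 942] [322.12738854 191.92038217]
[548.38565754 -27.77672292  85.        ] 137.569990882692 1.0765910816229942
[ 300  176   38   40 1140]
```

```bash
python3 -c "
from h import *
robot.hand_in(); print(robot.current_t())"
```

```text
the job is handed in; nothing more can be done
the job is handed in; nothing more can be done
```

The carousel is indexed one station and the white pot stands under the funnel; I handed in at about 20 s of the 48 s allowed. I pressed the plunger about 8 mm and turned the table counter-clockwise to about 0.45 rad. Then I let the plunger ride and pushed the counter-clockwise tab until the table stopped.

**Lock:** The stop came at a tool angle of 1.155 rad. A second push of about 9 N stopped at 1.156 rad, against 1 to 2 N of friction, so the table is locked. I did not test the clockwise side or measure the plunger's height by touch.

**Table angle:** The top camera gives 1.059 rad and the wrist camera 1.077 rad, against 1.047 nominal. The top reading is within the 0.015 rad play. The wrist reading is about 0.03 over, which I put down to 2 mm calibration and my pixel estimates.

**Rest of the scene:** In the last pictures both jars are in their nests, and the funnel and bottle look undisturbed. I did not measure the timer; it is at the edge of those views. The arm ended clear of everything.

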